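# Hold the indexing plunger clear

### The job

The brass collar on the indexing table has to go round to its next rivet hole. One of the table's two spring plungers is parked up, the other is seated in the dividing plate: find the seated one, take it by its knob, pull it straight up as far as it goes and keep it there, so that I can turn the plate and you can let the pin drop into the next hole when I say. Finish still holding the knob fully up; leave the turning of the plate to me, leave the other plunger parked, and do not disturb the hammer, the brass finial or the tin on the bench.

Things in the scene. Friction and masses are not known exactly. Their poses are not given: they have to be found in the camera images.
- indexer: Grey indexing table on the bench: bed 170 x 320 x 16 mm, round base, steel dividing plate (210 mm across, top z 74 mm), on each side a bracket (to 143 mm out, top z 104 mm) with an upright spring plunger over the plate. Origin: bed underside, on the plate axis; z up, y to the left bracket. Plungers at y +92 (left), -80 mm (right), x 0. Collar and clamp: radius 68 mm, top z 161 mm.
- knob_1: Black mushroom knob of one plunger (on the left or the right arm): 29 mm across from 10 to 24 mm up, waist 21 mm below, 28 mm high. Origin: centre of underside; axes as the indexer. Underside at z = 127 mm when seated, about 140 mm when parked. Does not turn. Fingers should close along the indexer's x (60 mm free each side). Below it: sleeve 24 mm wide, top z 126 mm; arm top z 104 mm.
- knob_2: Black mushroom knob of the other plunger (on the left or the right arm): 29 mm across from 10 to 24 mm up, waist 21 mm below, 28 mm high. Origin: centre of underside; axes as the indexer. Underside at z = 127 mm when seated, about 140 mm when parked. Does not turn. Fingers should close along the indexer's x (60 mm free each side). Below it: sleeve 24 mm wide, top z 126 mm; arm top z 104 mm.
- plunger_1 (a joint): Lift of knob_1, m, straight up: 0 = pin seated 9 mm deep in the dividing plate; about 0.0135 = parked, its cross-pin resting on the sleeve's rim; 0.015 = fully up against its stop. A spring pushes it down, 7 N seated, 15 N fully up; let go, it snaps back into its hole. At the start one plunger is seated, the other parked; which arm has which differs from job to job.
- plunger_2 (a joint): Lift of knob_2, m, straight up: 0 = pin seated 9 mm deep in the dividing plate; about 0.0135 = parked, its cross-pin resting on the sleeve's rim; 0.015 = fully up against its stop. A spring pushes it down, 7 N seated, 15 N fully up; let go, it snaps back into its hole. At the start one plunger is seated, the other parked; which arm has which differs from job to job.
- plate (a joint): Angle of the dividing plate with the collar clamped on it, rad, 0 at the start. The seated pin locks it; with both pins out it turns when pushed with about 0.4 N m.
- hammer: Loose hammer, 280 mm long, wooden handle, lying on the bench beyond the table's far side. Bystander. Origin: underside, below the middle of its length.
- finial: Loose turned brass finial, 48 mm across, 84 mm high, standing on the bench on the robot's side of the indexing table. Bystander. Origin: centre of its underside.
- tin: Loose closed steel tin, 72 mm across, 95 mm high, standing on the bench to the left of the indexing table. Bystander. Origin: centre of its underside.

How it is judged:
By the outcome, as a careful person would: the job done as asked, in the order asked, and still so for the second after the job is handed in, while the arm keeps its last pose, push and grip.
It also fails if it takes over 29 s, if anything falls off the work surface, if the arm or the gripper's body presses on something with over 40 N, if the wrist force passes 120 N, or if a joint passes its speed limit or range.

### The arm

A 6-joint arm with a two-finger parallel gripper is mounted at the origin on the work surface. World frame = base frame: x ahead of the robot, y to its left, z up, the work surface at z = 0. Lengths are in m, angles in rad, forces in N, time in s.
With the tool pointing down it reaches from about 0.35 to 0.775 m from the base axis. Payload 7.3 kg.
Tool frame: the origin (TCP) lies at the centre of the arm's flange, where the gripper is bolted on; the fingertips stand 178 mm ahead of it and the grasp point (between the pads) lies 159 mm ahead of it (tip_extent is the distance from the TCP to the fingertips, in m); z points along the fingers, y is the line along which they close (so a half turn about z gives the same grasp; the last joint's range is limited). The gripper opens to 92 mm and grips with 3 to 60 N. Pads are 19 mm wide; open, the fingers measure 130 mm over their backs; the gripper's body (75 mm by 190 mm) begins 47 mm behind the grasp point.
Start: joints at [1.146, 0.342, 1.524, -0, 1.275, -0.146], TCP at [0.144, 0.505, 0.405] pointing down, gripper open.
Joint ranges: [-2.53, 2.53], [-0.77, 2.02], [0.04, 2.7], [-1, 4.14], [0.28, 2.66], [-3.11, 3.11]. Speed limits (rad/s): [2.57, 2.57, 3.14, 3.14, 3.14, 3.14].

### API

Orientations are given as [roll, pitch, yaw] about the fixed x, y, z axes, in that order (R = Rz(yaw) Ry(pitch) Rx(roll)).
In Python, from cell import * gives the robot as it stands.
- The arm moves only by the tool arm_command, never from a script. Its arguments are lists of equal length, an entry for each row: "xyz": the shift along the world's x, y, z in mm, a list of three; "spin": the turn about the world's z in degrees. In form: {"xyz": [[tx, ty, tz], ...], "spin": [spin, ...]}. A call has 1 to 20 rows; each row shifts and turns the commanded pose from where the row before left it; what a row does not reach is not made up. A row lasts 1/10 s, in which the tool goes at most 50 mm and 8.59 degrees, less where a joint would pass 70% of its speed; a pose out of reach is approached as far as the arm can. A call with a gripper value outside its range is refused whole. "jaw" is the opening, from -1 (shut) to 1 (fully open), set as the call begins (left out, the last holds). The fingers move at their own pace and stop on an object; "squeeze" is the grip in N (left out, the last holds). Time passes only in rows, so rows that do not move let the fingers close. It gives the time, the measured TCP pose, the force, the opening and the grip force at its end, in the units of the state.
- observe(): the state, without advancing time (a new reading comes with each control period).
- read_camera(name): name is "side" or "top"; returns a dict with "img" (400x640x3 uint8, red, green, blue), "depth" (400x640 float32, m along the optical axis (not along the pixel's ray), 0 where there is no reading), "fx", "fy", "cx", "cy" (pixels), "world_from_camera" (4x4, takes a point from camera to world coordinates). Camera axes: x right, y up, looking along -z (the intrinsics and any distortion apply to the point x, -y, -z); pixel columns grow to the right and rows downward; lengths in m; the calibration is good to about 2 mm. A picture is of the moment at which its call begins.
- hand_in(): hands the job in; it is judged then, once.
The state is a dict: "time": time; "qpos": joint angles; "qvel": joint speeds; "joint_efforts": joint torques, N m; "tool_pos": TCP position; "tool_rot": TCP orientation; "contact_force": force on the tool from outside, world axes, zero at the start; "torque": the same for the moment, N m; "opening": finger opening in m; "grip_force": force on a finger pad.
Only numpy, scipy, OpenCV 4.12 (cv2) and the standard library are available. Lean on these libraries where they do the work, as an engineer would, in place of code of your own. Each camera call takes 0.05 s, during which the arm holds its last target. There are 200 camera calls.

## Working session

There is one attempt and no reset: what is moved stays moved. The work goes in short steps, Python scripts to look and compute and a tool call to move; the robot and the scene stay as the last step left them, time stands still between calls to the robot, and variables do not carry over. Pictures are saved under pics/ and viewed, at most 10 in all, crops included, and the job is handed in when it is done.

Besides the shell and the picture viewer there is one more tool, called after "Emit:" as name(argument=value, ...), one argument or row to a line, values as JSON. arm_command: Moves the arm, as the interface text tells. Its arguments: {"type":"object","properties":{"xyz":{"type":"array","items":{"type":"array","items":{"type":"number"}}},"spin":{"type":"array","items":{"type":"number"}},"jaw":{"type":"number"},"squeeze":{"type":"number"}},"required":["xyz","spin"]}

```bash
mkdir -p pics; python3 - <<'E'
from cell import *
import cv2,numpy as np
for n in("top","side"):
    c=read_camera(n);cv2.imwrite(f"pics/{n}0.png",c["img"][:,:,::-1]);np.savez(f"{n}0.npz",**c)
    print(n,c["fx"],c["cx"],c["cy"],np.round(c["world_from_camera"],3).tolist(),[k for k in c])
s=observe();print(s["time"],s["tool_pos"],s["tool_rot"],s["opening"])
E
```

```text
top 494.0296526814839 311.43683740088727 191.85347499979648 [[-0.022, 0.986, -0.165, 0.448], [-1.0, -0.02, 0.014, 0.091], [0.01, 0.165, 0.986, 1.027], [0.0, 0.0, 0.0, 1.0]] ['img', 'depth', 'fx', 'fy', 'cx', 'cy', 'world_from_camera']
side 412.4591028656476 326.36049311057883 201.6360059868988 [[-0.778, 0.482, -0.404, 0.279], [-0.629, -0.595, 0.501, 0.47], [0.001, 0.643, 0.765, 0.663], [0.0, 0.0, 0.0, 1.0]] ['img', 'depth', 'fx', 'fy', 'cx', 'cy', 'world_from_camera']
0.1 [0.14442597 0.5046152  0.40413157] [-3.14020626e+00 -2.08499841e-04  2.86273862e+00] 0.09163453932229515
```

View pics/top0.png

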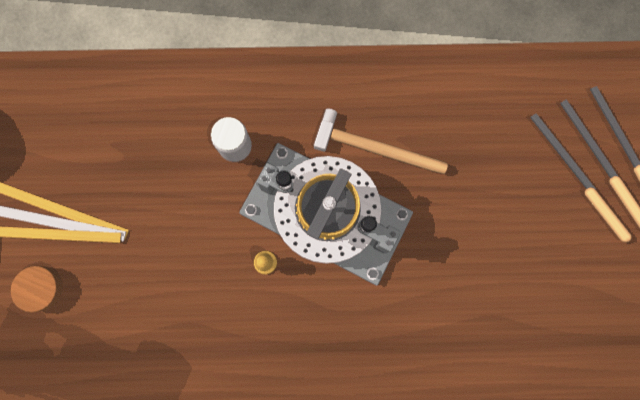

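View pics/side0.png

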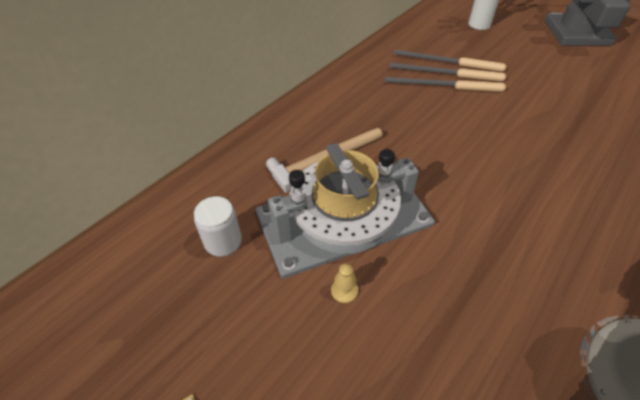

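The top view shows the knobs at about (284,178) for the left and (369,224) for the right. The table is yawed roughly -28°. In the side view the knobs are at (297,178) and (387,157). Next I'll measure their heights.

```bash
cat > h.py <<'E'
import cv2,numpy as np
def pts(c):
    d=c["depth"];v,u=np.mgrid[:400,:640]
    p=np.stack([(u-c["cx"])/c["fx"]*d,-(v-c["cy"])/c["fy"]*d,-d,np.ones_like(d)],-1)
    return (p@c["world_from_camera"].T)[...,:3]
def ray(c,u,v,z):
    W=c["world_from_camera"];r=W[:3,:3]@[(u-c["cx"])/c["fx"],-(v-c["cy"])/c["fy"],-1];o=W[:3,3]
    return o+r*(z-o[2])/r[2]
E
python3 - <<'E'
from h import *
C={n:dict(np.load(n+"0.npz")) for n in("top","side")}
K={"top":[(284,178),(369,224)],"side":[(297,178),(387,157)]}
rays={}
for n,c in C.items():
    P=pts(c);m=(c["img"].max(2)<50)
    for i,(u,v) in enumerate(K[n]):
        w=np.zeros_like(m);w[v-12:v+13,u-12:u+13]=1
        nn,l,st,ce=cv2.connectedComponentsWithStats((m&w).astype(np.uint8))
        j=1+st[1:,4].argmax();q=P[(l==j)&(c["depth"]>0)]
        print(n,i,st[j],ce[j].round(1),"z pct",np.percentile(q[:,2],[5,25,50,75,90,97]).round(4),"med",np.median(q[q[:,2]>.145],0).round(4))
        W=c["world_from_camera"];r=W[:3,:3]@[(ce[j][0]-c["cx"])/c["fx"],-(ce[j][1]-c["cy"])/c["fy"],-1];rays[n,i]=(W[:3,3],r)
for i in(0,1):
    (o,a),(p,b)=rays["top",i],rays["side",i]
    t=np.linalg.lstsq(np.c_[a,-b],p-o,rcond=None)[0];print(i,(o+a*t[0]).round(4),(p+b*t[1]).round(4))
# plate/bed orientation: bolt corners of the bed by ray at z=.016
c=C["top"]
for uv in[(282,154),(251,210),(402,214),(373,273)]:print(ray(c,*uv,.02).round(4))
im=[]
for n in C:
    for u,v in K[n]: im.append(cv2.resize(C[n]["img"][v-25:v+25,u-25:u+25,::-1],(300,300),interpolation=cv2.INTER_CUBIC))
cv2.imwrite("pics/k.png",np.vstack([np.hstack(im[:2]),np.hstack(im[2:])]))
E
```

```text
top 0 [277 171  17  15  70] [285.5 178.9] z pct [0.1597 0.1644 0.166  0.1676 0.1693 0.1698] med [0.6125 0.1236 0.1661]
top 1 [361 217  16  15  57] [368.8 225.6] z pct [0.1428 0.1505 0.1519 0.1535 0.1547 0.1556] med [ 0.5299 -0.0246  0.1527]
side 0 [290 171  14  17 178] [296.8 178.5] z pct [0.1523 0.1602 0.1663 0.1679 0.1688 0.1693] med [0.6112 0.1356 0.1664]
side 1 [380 150  14  16 170] [386.5 157.3] z pct [0.1394 0.1452 0.152  0.1544 0.1551 0.1558] med [ 0.532  -0.0146  0.1535]
0 [0.6186 0.1251 0.1501] [0.6208 0.1266 0.1506]
1 [ 0.5318 -0.0231  0.1417] [ 0.5353 -0.0214  0.1418]
[0.6972 0.1368 0.02  ]
[0.5805 0.2017 0.02  ]
[ 0.5658 -0.108   0.02  ]
[ 0.4476 -0.0433  0.02  ]
```

View pics/k.png

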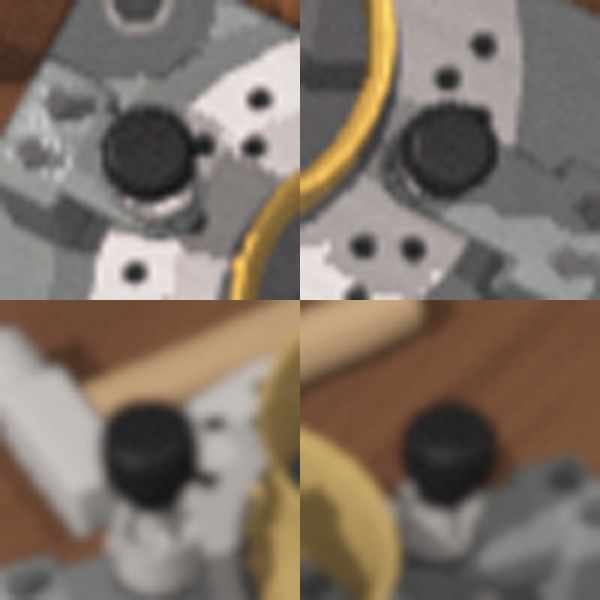

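The right plunger is seated: its cap top reads about 154 mm, against about 168 mm on the left one. The bolts give a table yaw of about -28.3° and predict the right knob at (0.535, -0.024), which agrees with triangulation. I'll travel above it.

Emit:
arm_command(
  xyz=[
    [19.5,-26.4,0],
    [19.5,-26.4,0],
    [19.5,-26.4,0],
    [19.5,-26.4,0],
    [19.5,-26.4,0],
    [19.5,-26.4,0],
    [19.5,-26.4,0],
    [19.5,-26.4,0],
    [19.5,-26.4,0],
    [19.5,-26.4,0],
    [19.5,-26.4,0],
    [19.5,-26.4,0],
    [19.5,-26.4,0],
    [19.5,-26.4,0],
    [19.5,-26.4,0],
    [19.5,-26.4,0],
    [19.5,-26.4,0],
    [19.5,-26.4,0],
    [19.5,-26.4,0],
    [19.5,-26.4,0],
  ],
  spin=[-5.1,-5.1,-5.1,-5.1,-5.1,-5.1,-5.1,-5.1,-5.1,-5.1,-5.1,-5.1,-5.1,-5.1,-5.1,-5.1,-5.1,-5.1,-5.1,-5.1],
  jaw=1,
)

```text
time: 2.1
tool_pos: [0.535, -0.0245, 0.4043]
tool_rot: [-3.141, 0.0, 1.079]
contact_force: [0.8, 0.8, 0.2]
opening: 0.0918
grip_force: 0.0
```

```bash
python3 - <<'E'
from h import *
from cell import *
c=dict(np.load("top0.npz"));s=dict(np.load("side0.npz"))
print(ray(c,368.3,223.7,.150).round(4),ray(c,283.3,178,.163).round(4),ray(s,386.3,157,.145).round(4))
o=observe();print(o["time"],o["tool_pos"].round(4) if hasattr(o["tool_pos"],'round') else o["tool_pos"],np.degrees(o["tool_rot"]),o["contact_force"])
E
```

```text
[ 0.5344 -0.0213  0.15  ] [0.6178 0.1284 0.163 ] [ 0.5344 -0.0188  0.145 ]
2.1 [ 0.535  -0.0245  0.4043] [-1.79952693e+02  1.29624009e-02  6.18057839e+01] [0.84876019 0.8269693  0.15080369]
```

Emit:
arm_command(
  xyz=[
    [-0.5,2,-10],
    [0,0,-15],
    [0,0,-15],
    [0,0,-15],
    [0,0,-15],
    [0,0,-12],
    [0,0,-10],
    [0,0,-6],
    [0,0,-3],
    [0,0,0],
  ],
  spin=[-0.4,0,0,0,0,0,0,0,0,0],
)

```text
time: 3.1
tool_pos: [0.534, -0.0212, 0.3036]
tool_rot: [-3.141, 0.0, 1.076]
contact_force: [0.1, -0.8, 0.0]
opening: 0.092
grip_force: 0.0
```

```bash
python3 - <<'E'
from cell import *
import cv2,numpy as np
c=read_camera("side");t=read_camera("top")
a=c["img"][80:240,270:450,::-1];b=t["img"][150:310,290:470,::-1]
cv2.imwrite("pics/g.png",np.hstack([cv2.resize(x,None,fx=2.2,fy=2.2,interpolation=cv2.INTER_CUBIC) for x in(a,b)]))
o=observe();print(o["contact_force"],o["tool_pos"])
E
```

```text
[ 0.23711107 -0.21407233 -0.39778623] [ 0.53412057 -0.02127856  0.30416863]
```

View pics/g.png

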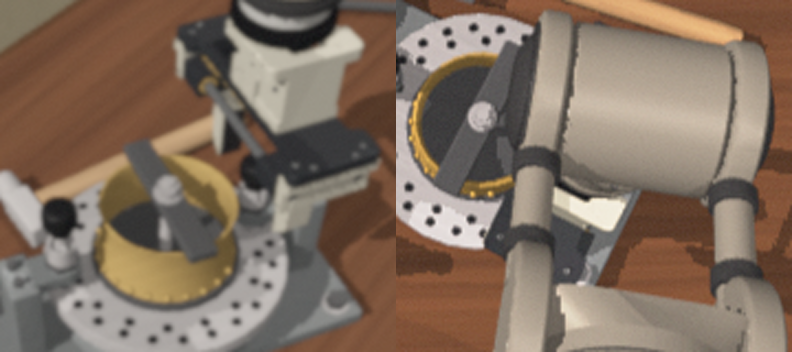

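The jaws straddle the knob, which is just visible between the fingers at crop (255,185), and they are clear of the collar. I'll close gently first.

Emit:
arm_command(
  xyz=[
    [0,0,0],
    [0,0,0],
    [0,0,0],
    [0,0,0],
    [0,0,0],
    [0,0,0],
    [0,0,0],
    [0,0,0],
    [0,0,0],
    [0,0,0],
  ],
  spin=[0,0,0,0,0,0,0,0,0,0],
  jaw=-1,
  squeeze=10,
)

```text
time: 4.2
tool_pos: [0.535, -0.0219, 0.3039]
tool_rot: [3.137, -0.001, 1.075]
contact_force: [5.7, -2.9, -3.6]
opening: 0.0288
grip_force: 10.0
```

Emit:
arm_command(
  xyz=[
    [0.5,-0.3,0],
    [0.5,-0.2,0],
    [0,0,0],
    [0,0,0],
  ],
  spin=[0,0,0,0],
  squeeze=50,
)

```text
time: 4.6
tool_pos: [0.5354, -0.022, 0.3039]
tool_rot: [3.14, -0.0, 1.076]
contact_force: [5.2, -2.9, -2.8]
opening: 0.0275
grip_force: 50.0
```

Emit:
arm_command(
  xyz=[
    [0.9,-0.5,0],
    [0,0,0],
    [0,0,0],
  ],
  spin=[0,0,0],
)

```text
time: 4.9
tool_pos: [0.5357, -0.0222, 0.3039]
tool_rot: [-3.141, 0.0, 1.076]
contact_force: [0.4, -1.3, 1.6]
opening: 0.0277
grip_force: 50.0
```

Centred. I'll pull up slowly and watch the force.

Emit:
arm_command(
  xyz=[
    [0,0,2],
    [0,0,2],
    [0,0,2],
    [0,0,2],
    [0,0,2],
    [0,0,0],
    [0,0,0],
  ],
  spin=[0,0,0,0,0,0,0],
)

```text
time: 5.6
tool_pos: [0.5358, -0.0222, 0.3131]
tool_rot: [-3.141, 0.0, 1.076]
contact_force: [6.6, -1.0, -12.4]
opening: 0.0276
grip_force: 50.0
```

Emit:
arm_command(
  xyz=[
    [0,0,1.5],
    [0,0,1.5],
    [0,0,1],
    [0,0,1],
    [0,0,1],
    [0,0,0],
    [0,0,0],
  ],
  spin=[0,0,0,0,0,0,0],
  squeeze=60,
)

```text
time: 6.3
tool_pos: [0.5358, -0.0222, 0.3187]
tool_rot: [-3.14, 0.0, 1.076]
contact_force: [6.1, -1.1, -14.4]
opening: 0.0276
grip_force: 60.0
```

Emit:
arm_command(
  xyz=[
    [0,0,0.5],
    [0,0,0.5],
    [0,0,0],
    [0,0,0],
  ],
  spin=[0,0,0,0],
)

```text
time: 6.7
tool_pos: [0.5359, -0.0223, 0.319]
tool_rot: [-3.14, 0.0, 1.075]
contact_force: [8.3, -1.9, -19.3]
opening: 0.0277
grip_force: 60.0
```

The force rose to 19 N while the tool moved only 0.3 mm, so it's at the stop. I'll check that it holds and that the pads haven't slipped.

Emit:
arm_command(
  xyz=[
    [0,0,0],
    [0,0,0],
    [0,0,0],
    [0,0,0],
    [0,0,0],
    [0,0,0],
    [0,0,0],
    [0,0,0],
  ],
  spin=[0,0,0,0,0,0,0,0],
)

```text
time: 7.5
tool_pos: [0.5359, -0.0223, 0.319]
tool_rot: [-3.14, 0.0, 1.076]
contact_force: [7.9, -1.5, -19.4]
opening: 0.0278
grip_force: 60.0
```

```bash
python3 - <<'E'
from cell import *
import cv2,numpy as np
c=read_camera("side")
cv2.imwrite("pics/u.png",cv2.resize(c["img"][80:240,270:450,::-1],None,fx=3.5,fy=3.5,interpolation=cv2.INTER_CUBIC))
o=observe();print(o["contact_force"],o["tool_pos"],o["grip_force"],o["opening"])
E
```

```text
[  9.03887878  -1.46937179 -18.62593867] [ 0.53590488 -0.02225245  0.31902579] 59.99453544616699 0.027439219082700934
```

View pics/u.png

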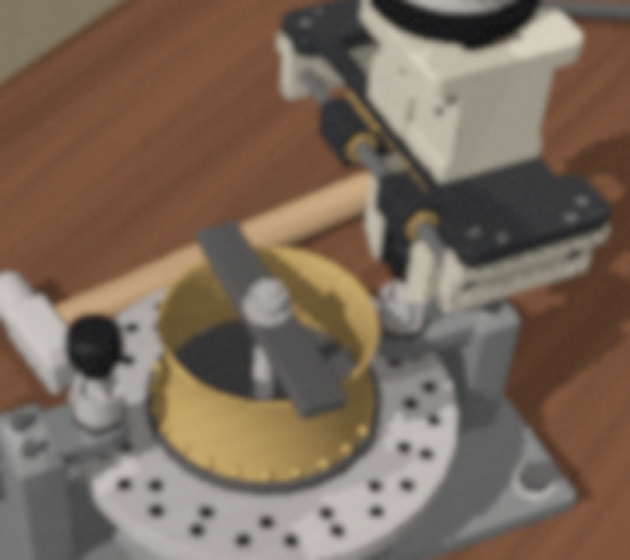

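The sleeve at (400,305) is now bare and the knob is up between the fingers at about (400,240). The left plunger is still parked at (95,345), and the load is steady at 19 N, above the 15 N spring force. I'll hand in.

```bash
python3 -c "
from cell import *
print(hand_in())"
```

```text
the job is handed in; nothing more can be done
None
```

The right-hand plunger was the seated one; I'm holding its knob fully up against the stop with a 60 N grip, with the plate left for you to turn, the left plunger still parked, and the hammer, finial and tin not touched.

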